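Clip the lid onto the fastener case

TASK

Close the pine fastener case that is screwed to the bench: hold its lid tilted, slip the lid's tongue under the wooden lip at the end of the case away from the spring catch, then lower the lid and press its other end down until the sprung steel catch gives way and snaps back over it, leaving it flat and fully home. Let go of it at the end, and do not shift or knock over the glue bottle, the hammer or the offcut.

Things in the scene. Friction and masses are not known exactly. Their poses are not given: they have to be found in the camera images.
- box: open-topped pine case, 200 x 130 mm, fixed to the bench. Origin: on its underside, midway in y, below where the middle of the seated lid comes; z up, x from the groove end (x -107 mm) to the catch end (x 93 mm). Side walls |y| 53 to 65 mm, tops at z 56 mm. Catch-end wall x 77 to 93 mm: 60 mm high, with a 48 mm wide gap (48 mm high) for the catch
- seat (a point): where the seated lid's origin belongs: case x 0, y 0, z 48 mm, the level of the ledges inside the side walls (|y| 43 to 53 mm) that carry the lid. Its axes are the case's; the seated lid's x axis lies along the case's x, with 2 mm play either way in x, 3 mm in y
- groove (a point): middle of the groove's mouth: case x -83, y 0, z 52.5 mm. The tongue enters towards case -x. The groove is 9 mm high and 10 mm deep (end wall at x -93 mm) and runs from side wall to side wall. Its roof is a darker wooden lip, x -93 to -83 mm, z 57 to 66 mm; its floor, z 48 mm, is a solid shelf reaching from x -93 to -60 mm
- catch (a joint): outward travel (case +x) of the steel spring catch, 40 mm wide, red thumb pad behind; m, 0 at rest, stop at 0.010. Held at 0 by 1.4 N, plus 350 N/m. The lid must push it about 4 to 8 mm out, which takes some 5 to 15 N down on the lid's free end, depending on friction. It springs back to 0 when the lid is fully down
- catch_nose (a point): lower edge of the catch's nose, mid-width; at rest at case x 69, y 0, z 63.2 mm: it overhangs the seated lid's end by 6 mm, 1.2 mm above its top (z 62 mm). From z 66 mm a steep ramp rises to z 78 mm at x 75 mm, near the catch's top (79 mm). With its tongue home, a tilted lid meets the ramp at about 9 degrees of tilt
- lid: loose pine lid board, about 0.26 kg, 150 x 100 x 14 mm, lying right way up on the bench. Origin: centre of the board's underside (tongue not counted), z up, x away from the tongue. Grip rib across the middle of its top: 20 mm thick (x -10 to 10 mm), 80 mm long in y, z 14 to 44 mm. The tongue enters the groove well with the +x end raised 10 to 20 degrees
- tongue (a point): middle of the tongue's lower end edge: lid x -91, y 0, z 0 mm. The tongue, at the lid's -x end, is 16 mm long, 84 mm wide, 6 mm thick, flush with the underside (x -91 to -75 mm, z 0 to 6 mm). Home, this point is at about case x -91, z 48 mm
- glue: bystander: white glue bottle, 56 mm across, 150 mm high, standing; origin at the centre of its underside
- hammer: bystander: hammer about 200 mm long, lying flat; origin near its middle
- offcut: bystander: pine offcut 50 x 90 x 30 mm; origin at the centre of its underside
Mind the look-alikes: they are no part of the job. Leave any turquoise look-alike of the lid alone.

How it is judged (in metres and radians):
On the way, in this order (a step that is already met when the one before it is completed fails the run):
1. the tongue is in the groove under the lip while the lid is tilted (over 6 degrees) (x of tongue in the frame of box below -0.0865 m and z of tongue in the frame of box between 0.044 and 0.056 m and y of tongue in the frame of box between -0.008 and 0.008 m and angle between the z axis of lid and the z axis of box, either way round above 0.105 rad), for 0.1 s.
2. with the tongue in the groove, the lid is going down (under 5 degrees) and its edge pushes the catch out by over 2.5 mm (x of tongue in the frame of box below -0.0865 m and z of tongue in the frame of box between 0.044 and 0.056 m and y of tongue in the frame of box between -0.008 and 0.008 m and angle between the z axis of lid and the z axis of box, either way round below 0.087 rad and value of joint catch above 0.0025 m).
At the end, for the whole second after the job is handed in: the lid lies flat (within 1.7 degrees) on the case's ledges (height within 2.5 mm), in place within 5 mm lengthwise and 6 mm sideways, its tongue under the lip, the catch sprung back over its end (within 1.5 mm of rest), still (x of lid in the frame of box between -0.005 and 0.005 m and y of lid in the frame of box between -0.006 and 0.006 m and z of lid in the frame of box between 0.0455 and 0.0505 m and angle between the z axis of lid and the z axis of box, either way round below 0.03 rad and x of tongue in the frame of box below -0.0865 m and z of tongue in the frame of box between 0.044 and 0.056 m and y of tongue in the frame of box between -0.008 and 0.008 m and value of joint catch below 0.0015 m and linear speed of lid below 0.02 m/s); the robot touches nothing.
It fails at once if the glue was shifted by more than 30 mm or knocked over (distance of glue from where it was at the start of the episode above 0.03 m or angle between glue's own z axis and vertical above 0.5 rad).
It fails at once if the hammer was shifted by more than 30 mm or knocked over (distance of hammer from where it was at the start of the episode above 0.03 m).
It fails at once if the offcut was shifted by more than 30 mm or knocked over (distance of offcut from where it was at the start of the episode above 0.03 m).
It also fails if it takes over 58 s, if anything falls off the work surface, if the arm or the gripper's body presses on something with over 40 N, if the wrist force passes 120 N, or if a joint passes its speed limit or range.

ROBOT

A 6-joint arm with a two-finger parallel gripper is mounted at the origin on the work surface. World frame = base frame: x ahead of the robot, y to its left, z up, the work surface at z = 0. Lengths are in mm, angles in rad, forces in N, time in s.
With the tool pointing down it reaches from about 400 to 925 mm from the base axis. Payload 3.4 kg.
Tool frame: the origin (TCP) lies between the finger pads; the fingertips stand 8 mm ahead of it and the grasp point (between the pads) lies 11 mm behind it; z points along the fingers, y is the line along which they close (so a half turn about z gives the same grasp; the last joint's range is limited). The gripper opens to 85 mm and grips with 20 to 120 N. Pads are 22 mm wide; open, the fingers measure 114 mm over their backs; the gripper's body (76 mm by 85 mm) begins 54 mm behind the grasp point. The pads swing forward as they close: fully open they stand 13 mm farther back than shut.
Start: joints at [-1.321, 0.307, 1.506, -0, 1.328, -0.073], TCP at [182.379, -545.315, 212.405] pointing down, gripper open.
Joint ranges: [-3.12, 3.12], [-1.05, 2.28], [0.14, 2.33], [-1.42, 4.57], [0.1, 2.73], [-2.68, 2.68]. Speed limits (rad/s): [2.57, 2.57, 3.14, 3.14, 3.14, 3.14].

INTERFACE

Orientations are given as a rotation vector (axis times angle).
In Python, from bench import read_state, cams, ticket gives the robot as it stands.
- The arm moves only by the shell command python3 -m pendant 'ROWS' [FORCE]. ROWS is JSON, a list of rows, each an object with "grip": the gripper's target within -1 to 1 (shut at 1, half-way at 0, fully open at -1); "translation": the shift along the tool's x, y, z in mm, a list of three; "turn": the turn, a rotation vector about the tool's x, y, z in degrees, a list of three. In form: [{"grip": grip, "translation": [dx, dy, dz], "turn": [ax, ay, az]}, ...]. A call has 1 to 20 rows; each row is the pose to reach, as a shift and turn from the pose commanded when the call began, along the tool's axes at that moment; what a row does not reach only later rows make up. A row lasts 1/8 s, in which the tool goes at most 62.5 mm and 10.7 degrees, less where a joint would pass 70% of its speed; a pose out of reach is approached as far as the arm can. A call with a gripper value outside its range is refused whole. The fingers move at their own pace and stop on an object; FORCE is the grip in N (left out, the last holds). Time passes only in rows, so rows that repeat a pose let the fingers close. It gives the time, the measured TCP pose, the force, the opening and the grip force at its end, in the units of the state.
- read_state(): the state, without advancing time (a new reading comes with each control period).
- cams.read_camera(name): name is "side" or "top"; returns the picture (400x640x3 uint8, red, green, blue); there is no depth.
- cams.get_calibration(name): a dict with "fx", "fy", "cx", "cy" (pixels), "eye" and "attitude" of the camera in the world. Camera axes: x right, y up, looking along -z (the intrinsics and any distortion apply to the point x, -y, -z); pixel columns grow to the right and rows downward; lengths in mm; the calibration is good to about 2 mm. A picture is of the moment at which its call begins. get_calibration takes no time and is no camera call.
- ticket.finish_job(): hands the job in; it is judged then, once.
The state is a dict: "clock": time; "qpos": joint angles; "qvel": joint speeds; "tau": joint torques, N m; "eef_pos": TCP position; "tool_rot": TCP orientation; "force": force on the tool from outside, world axes, zero at the start; "ft_torque": the same for the moment, N m; "gripper_width": finger opening in mm; "gripper_force": force on a finger pad.
Only numpy, scipy, OpenCV 4.12 (cv2) and the standard library are available. Lean on these libraries where they do the work, as an engineer would, in place of code of your own. Each camera call takes 0.05 s, during which the arm holds its last target. There are 200 camera calls.

## Working session

There is one attempt and no reset: what is moved stays moved. The work goes in short steps, Python scripts to look and compute and a shell command to move; the robot and the scene stay as the last step left them, time stands still between calls to the robot, and variables do not carry over. Pictures are saved under pics/ and viewed, at most 10 in all, crops included, and the job is handed in when it is done.

```bash
ls; mkdir -p pics; python3 - <<'E'
from bench import read_state,cams
import cv2,json
for n in("top","side"):
    im=cams.read_camera(n); cv2.imwrite(f"pics/{n}0.png",im[:,:,::-1]); print(n,cams.get_calibration(n))
print(read_state())
E
```

```text
pics
top {'fx': 446.17151653024905, 'fy': 446.17151653024905, 'cx': 324.3080308761042, 'cy': 202.1341853094822, 'eye': array([ 540.20353778,  -62.14397842, 1089.69782485]), 'attitude': array([ 0.01569618, -0.04519492, -1.5883924 ])}
side {'fx': 450.8911025682642, 'fy': 450.8911025682642, 'cx': 316.7914331489284, 'cy': 194.44398646269832, 'eye': array([330.5977612 , 692.03898741, 965.60642566]), 'attitude': array([ 0.1609259 , -1.00130844, -2.66403031])}
{'clock': 0.1, 'qpos': array([-1.32146618e+00,  3.07510293e-01,  1.50755350e+00,  4.12858892e-06,
        1.32843596e+00, -7.34864893e-02]), 'qvel': array([-6.07761325e-04, -1.13930355e-03, -2.59684832e-03,  1.06655340e-03,
        4.27922274e-04, -8.58302643e-05]), 'tau': array([ 9.13783297e-04, -4.58531177e+01, -2.52608585e+01,  4.05520044e-07,
        5.54746046e-03,  2.24403527e-05]), 'eef_pos': array([ 182.22954074, -544.64198258,  211.562227  ]), 'tool_rot': array([-3.09888288e+00, -5.04573353e-01,  2.56619794e-04]), 'force': array([-0.44683834, -0.18328831, -0.19720726]), 'ft_torque': array([ 0.03464464, -0.02428771,  0.00453798]), 'gripper_force': 0.0, 'gripper_width': 85.64911142638843}
```

View pics/top0.png

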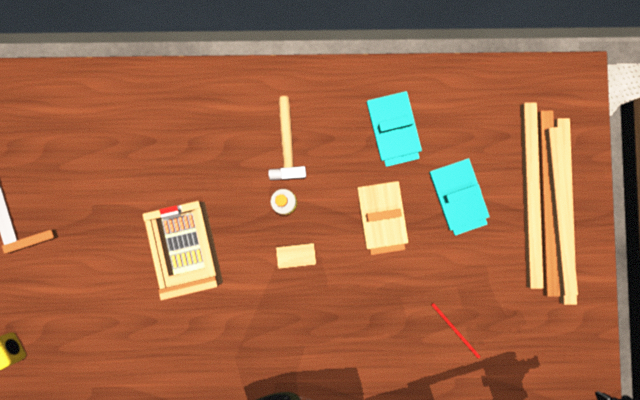

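View pics/side0.png

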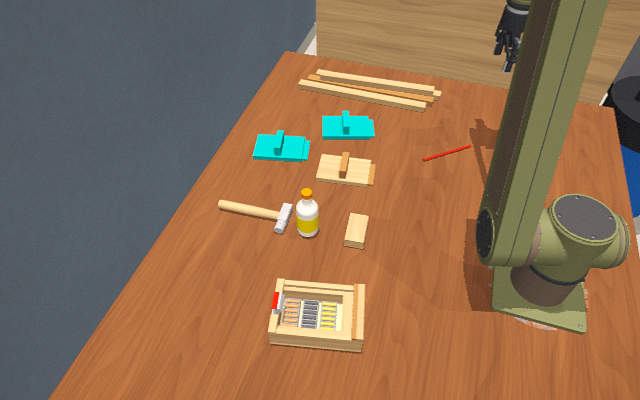

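The pine board at (383,217) is the lid: pine-coloured, with its orange tongue strip at (388,249). The boards at (394,128) and (459,197) are turquoise look-alikes. The case is at (180,250), with its catch at (170,211) and its lip at (188,288). I'll confirm this in a crop.

```bash
cat > h.py <<'E'
import numpy as np,cv2
from scipy.spatial.transform import Rotation as R
from bench import read_state,cams
def ray(n,u,v):
    c=cams.get_calibration(n); d=np.array([(u-c['cx'])/c['fx'],-(v-c['cy'])/c['fy'],-1.])
    return np.array(c['eye']),R.from_rotvec(c['attitude']).apply(d)
def onz(n,u,v,z):
    e,d=ray(n,u,v); return e+d*(z-e[2])/d[2]
def proj(n,P):
    c=cams.get_calibration(n); p=R.from_rotvec(c['attitude']).inv().apply(np.atleast_2d(P)-c['eye'])
    return np.c_[c['cx']+c['fx']*p[:,0]/-p[:,2], c['cy']-c['fy']*p[:,1]/-p[:,2]]
E
python3 - <<'E'
import cv2,numpy as np
im=cv2.imread("pics/top0.png")
a=cv2.resize(im[175:265,340:430],None,fx=4.4,fy=4.4,interpolation=cv2.INTER_CUBIC)
b=cv2.resize(im[195:305,135:225],None,fx=4.4,fy=4.4,interpolation=cv2.INTER_CUBIC)
o=np.zeros((484,796,3),np.uint8); o[:a.shape[0],:396]=a; o[:b.shape[0],400:400+b.shape[1]]=b
cv2.imwrite("pics/crop.png",o)
E
```

```text
(no output)
```

View pics/crop.png

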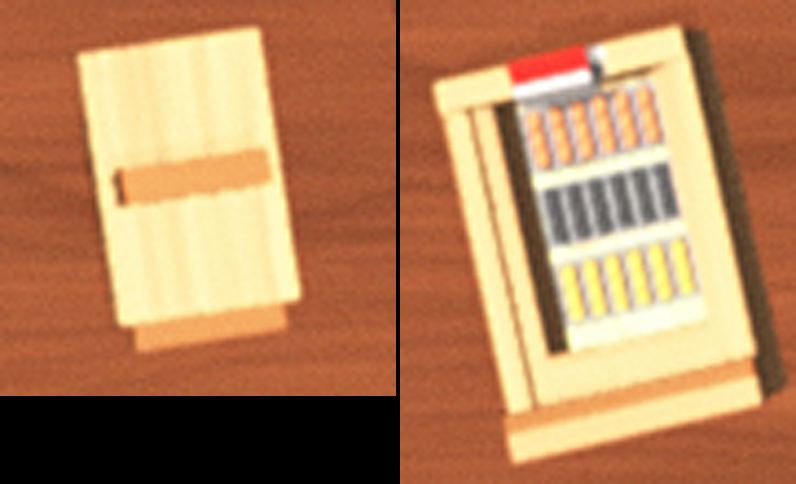

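The crop confirms the lid: pine board, rib across the middle, tongue at the bottom edge. In the case, the catch is at the upper end and the lip at the lower end. Next I cast the corners onto their planes.

```bash
cat > m.py <<'E'
from h import *
def fit(model,world):
    m=np.array(model,float)[:,:2];w=np.array(world)[:,:2]
    a=m-m.mean(0);b=w-w.mean(0)
    th=np.arctan2((a[:,0]*b[:,1]-a[:,1]*b[:,0]).sum(),(a*b).sum())
    Rm=np.array([[np.cos(th),-np.sin(th)],[np.sin(th),np.cos(th)]])
    t=w.mean(0)-Rm@m.mean(0); return t,np.degrees(th),(w-(m@Rm.T+t)).round(1)
def L(u,v,o): return ((u+.5)/4.4-.5+o[0],(v+.5)/4.4-.5+o[1])
if __name__=="__main__":
    o=(340,175)
    md=[(75,50,14),(75,-50,14),(-75,-50,14),(-75,50,14)]
    px=[(78,53),(260,28),(299,298),(118,325)]
    W=[onz("top",*L(*p,o),m[2]) for p,m in zip(px,md)]
    print("lid",fit(md,W))
    md=[(10,-40,44),(-10,-40,44),(-10,40,44),(10,40,44)]
    px=[(268,150),(271,183),(122,205),(120,171)]
    W=[onz("top",*L(*p,o),m[2]) for p,m in zip(px,md)]
    print("rib",fit(md,W))
    o=(135-400/4.4,195)
    md=[(93,65,60),(93,-65,60),(-83,-65,66),(-83,65,66),(77,65,60)]
    px=[(433,84),(682,27),(752,358),(508,412),(441,113)]
    W=[onz("top",*L(*p,o),m[2]) for p,m in zip(px,md)]
    print("box",fit(md,W))
    # segment contours
    im=cv2.cvtColor(cv2.imread("pics/top0.png"),cv2.COLOR_BGR2HSV)
    m=cv2.inRange(im,(8,30,190),(40,190,255))
    for c in cv2.findContours(m,0,2)[0]:
        if cv2.contourArea(c)>200: print(cv2.minAreaRect(c))
    s=cv2.imread("pics/side0.png")
    a=cv2.resize(s[270:360,262:372],None,fx=5,fy=5,interpolation=cv2.INTER_CUBIC)
    b=cv2.resize(s[148:192,310:382],None,fx=5,fy=5,interpolation=cv2.INTER_CUBIC)[:, :245]
    b=cv2.resize(s[148:192,312:380],None,fx=3.6,fy=3.6,interpolation=cv2.INTER_CUBIC)
    O=np.zeros((450,796,3),np.uint8);O[:,:550]=a;O[:b.shape[0],551:551+b.shape[1]]=b[:,:245]
    cv2.imwrite("pics/crops.png",O)
E
python3 m.py
```

```text
lid (array([ 549.20313831, -222.80406116]), np.float64(7.019225227934502), array([[ 0.2,  0.7],
       [ 0.1, -0.8],
       [ 0.2, -0.2],
       [-0.4,  0.3]]))
rib (array([ 548.04198057, -221.79073476]), np.float64(6.9510100799576255), array([[-0.9, -0.8],
       [ 1.3,  0.5],
       [ 0.7,  1. ],
       [-1. , -0.7]]))
box (array([484.12655157, 251.37686945]), np.float64(12.32080232292407), array([[-0.5,  1.3],
       [-0.7, -0.9],
       [-0.7,  0.4],
       [ 1.9, -1.4],
       [ 0. ,  0.6]]))
((291.1889953613281, 256.20123291015625), (22.307170867919922, 48.47944641113281), 83.6598129272461)
((26.710140228271484, 241.16043090820312), (8.966165542602539, 52.540855407714844), 72.34988403320312)
((179.06781005859375, 250.09823608398438), (90.19978332519531, 60.36958694458008), 77.19573211669922)
((383.1216735839844, 217.76052856445312), (70.66124725341797, 43.05241394042969), 80.90972137451172)
((571.999267578125, 206.48080444335938), (195.20184326171875, 56.38139724731445), 87.79740142822266)
((533.28662109375, 194.9906005859375), (186.48995971679688, 13.451787948608398), 88.12212371826172)
((285.4485778808594, 131.00355529785156), (72.5862045288086, 10.801926612854004), 86.05481719970703)
```

View pics/crops.png

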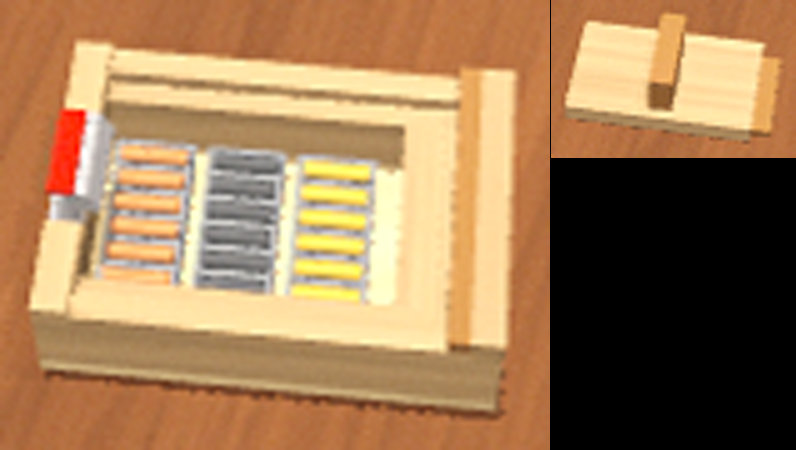

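The side crop shows the same layout: catch at the left, lip at (455,200) on the right, lid tongue at (768,95). I'll cross-check the poses with it.

```bash
python3 - <<'E'
from m import *
def P(u,v,s,o): return ((u+.5)/s-.5+o[0],(v+.5)/s-.5+o[1])
def go(name,md,px,s,o):
    W=[onz("side",*P(*p,s,o),m[2]) for p,m in zip(px,md)]; print(name,fit(md,W))
go("box",[(93,65,60),(93,-65,60),(-83,65,66),(-83,-65,66),(-107,65,66),(-107,-65,66)],[(33,312),(78,42),(447,350),(460,66),(503,347),(516,70)],5,(262,270))
go("lid",[(75,50,14),(75,-50,14),(-75,-50,14),(-75,50,14)],[(567,107),(586,22),(766,43),(750,130)],3.6,(312-551/3.6,148))
go("rib",[(10,40,44),(10,-40,44),(-10,-40,44),(-10,40,44)],[(651,80),(664,14),(685,16),(674,85)],3.6,(312-551/3.6,148))
print(R.from_rotvec(read_state()['tool_rot']).as_matrix().round(4))
E
```

```text
box (array([480.04541116, 252.34470784]), np.float64(12.359023232654204), array([[-1.4, -0. ],
       [-0.2, -0.4],
       [-0.3,  2.9],
       [ 0.9, -0.8],
       [ 1.4, -0.3],
       [-0.3, -1.4]]))
lid (array([ 544.25913239, -222.79039683]), np.float64(7.849995868775756), array([[-0.7,  0.3],
       [ 0.8,  0.3],
       [-1.5, -0.9],
       [ 1.5,  0.3]]))
rib (array([ 544.20255867, -223.01547742]), np.float64(8.303018102537157), array([[-0.5, -2.1],
       [-1.3,  0.8],
       [ 1.4,  0.7],
       [ 0.5,  0.5]]))
[[ 9.483e-01  3.172e-01 -5.000e-04]
 [ 3.172e-01 -9.483e-01  1.800e-03]
 [ 1.000e-04 -1.900e-03 -1.000e+00]]
```

```bash
cat > g.py <<'E'
# usage: g.py x y z yaw tilt -> row values from the current pose (tool y = object x, tool z down, +tilt raises object +x end)
import sys
from h import *
def pose(yaw,tilt):
    return R.from_euler('z',yaw,degrees=True)*R.from_euler('y',-tilt,degrees=True)*R.from_matrix(np.array([[0,1,0],[1,0,0],[0,0,-1.]]))
if __name__=="__main__":
    a=list(map(float,sys.argv[1:])); s=read_state(); r0=R.from_rotvec(s['tool_rot'])
    print((r0.inv().apply(np.array(a[:3])-s['eef_pos'])).round(1),np.degrees((r0.inv()*pose(a[3],a[4])).as_rotvec()).round(2), 'at',s['eef_pos'].round(1),(pose(0,0).inv()*R.from_euler('z',0)*r0).as_euler('xyz',degrees=True).round(1))
E
python3 g.py 546.5 -222.7 120 7.3 0
```

```text
[ 447.6 -189.6   92. ] [ -0.09  -0.08 -78.8 ] at [ 182.2 -544.6  211.6] [ 0.1  0.  71.5]
```

```bash
python3 -m pendant '[{"grip":-1,"translation":[447.6,-189.6,92],"turn":[-0.1,-0.1,-78.8]},{"grip":-1,"translation":[447.6,-189.6,92],"turn":[-0.1,-0.1,-78.8]},{"grip":-1,"translation":[447.6,-189.6,92],"turn":[-0.1,-0.1,-78.8]},{"grip":-1,"translation":[447.6,-189.6,92],"turn":[-0.1,-0.1,-78.8]},{"grip":-1,"translation":[447.6,-189.6,92],"turn":[-0.1,-0.1,-78.8]},{"grip":-1,"translation":[447.6,-189.6,92],"turn":[-0.1,-0.1,-78.8]},{"grip":-1,"translation":[447.6,-189.6,92],"turn":[-0.1,-0.1,-78.8]},{"grip":-1,"translation":[447.6,-189.6,92],"turn":[-0.1,-0.1,-78.8]},{"grip":-1,"translation":[447.6,-189.6,92],"turn":[-0.1,-0.1,-78.8]},{"grip":-1,"translation":[447.6,-189.6,92],"turn":[-0.1,-0.1,-78.8]},{"grip":-1,"translation":[447.6,-189.6,92],"turn":[-0.1,-0.1,-78.8]},{"grip":-1,"translation":[447.6,-189.6,92],"turn":[-0.1,-0.1,-78.8]},{"grip":-1,"translation":[447.6,-189.6,92],"turn":[-0.1,-0.1,-78.8]},{"grip":-1,"translation":[447.6,-189.6,92],"turn":[-0.1,-0.1,-78.8]}]'
python3 g.py 546.5 -222.7 25 7.3 0
python3 - <<'E'
from h import *
for n in("top","side"): cv2.imwrite(f"pics/{n}1.png",cams.read_camera(n)[:,:,::-1])
a=cv2.imread("pics/top1.png")[130:280,290:460];b=cv2.imread("pics/side1.png")[60:210,270:440]
cv2.imwrite("pics/c1.png",cv2.resize(np.hstack([a,b]),None,fx=2.3,fy=2.3))
E
```

```text
clock: 1.85
eef_pos: [546.4, -224.0, 120.6]
tool_rot: [2.075, 2.356, -0.002]
force: [0.8, -0.8, 0.3]
gripper_width: 85.5
gripper_force: 0.0
[ 1.5  0.2 95.6] [ 0.03  0.14 -0.06] at [ 546.4 -224.   120.6] [-0.  -0.1 -7.2]
```

View pics/c1.png

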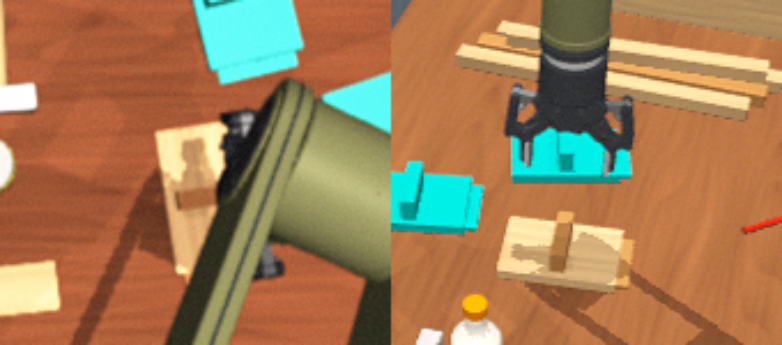

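The gripper is centred over the pine lid, with its fingers straddling the rib direction. Now I descend and close.

```bash
python3 -m pendant '[{"grip":-1,"translation":[1.5,0.2,50],"turn":[0,0,0]},{"grip":-1,"translation":[1.5,0.2,95],"turn":[0,0,0]},{"grip":-1,"translation":[1.5,0.2,95],"turn":[0,0,0]},{"grip":-1,"translation":[1.5,0.2,95],"turn":[0,0,0]},{"grip":0.3,"translation":[1.5,0.2,95],"turn":[0,0,0]},{"grip":1,"translation":[1.5,0.2,95],"turn":[0,0,0]},{"grip":1,"translation":[1.5,0.2,95],"turn":[0,0,0]},{"grip":1,"translation":[1.5,0.2,95],"turn":[0,0,0]},{"grip":1,"translation":[1.5,0.2,95],"turn":[0,0,0]},{"grip":1,"translation":[1.5,0.2,95],"turn":[0,0,0]},{"grip":1,"translation":[1.5,0.2,95],"turn":[0,0,0]},{"grip":1,"translation":[1.5,0.2,95],"turn":[0,0,0]}]' 70; python3 g.py 546.5 -222.7 250 7.3 0
```

```text
clock: 3.45
eef_pos: [546.7, -222.2, 25.3]
tool_rot: [2.075, 2.357, -0.002]
force: [0.2, -0.2, 0.2]
gripper_width: 0.3
gripper_force: 0.0
[  -1.    -0.3 -224.7] [ 0.    0.12 -0.  ] at [ 546.7 -222.2   25.3] [-0.  -0.1 -7.3]
```

```bash
python3 - <<'E'
from h import *
print(read_state()['gripper_width'])
for n in("top","side"): cv2.imwrite(f"pics/{n}2.png",cams.read_camera(n)[:,:,::-1])
a=cv2.imread("pics/top2.png")[130:280,290:460];b=cv2.imread("pics/side2.png")[60:210,270:440]
cv2.imwrite("pics/c2.png",cv2.resize(np.hstack([a,b]),None,fx=2.3,fy=2.3))
E
```

```text
0.2606683435709625
```

View pics/c2.png

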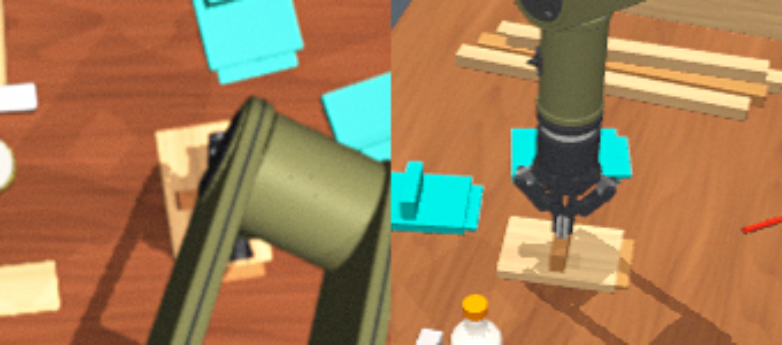

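```bash
python3 - <<'E'
from h import *
print(proj("side",[[546.7,-222.2,17],[546.7,-222.2,50],[546.7,-222.2,80]]))
e,d=ray("side",344.8,163.5)
for z in(17,44,50,60): print(z,onz("side",344.8,163.5,z))
b=cv2.imread("pics/side2.png")[110:190,305:385]
b=cv2.resize(b,None,fx=7,fy=7,interpolation=cv2.INTER_CUBIC); cv2.imwrite("pics/c3.png",b)
print(read_state())
E
```

```text
[[343.01959093 167.5416973 ]
 [343.48971095 159.520437  ]
 [343.93287703 151.95906907]]
17 [ 546.21889213 -240.06512958   17.        ]
44 [ 540.08170987 -213.53483158   44.        ]
50 [ 538.71789158 -207.6392098    50.        ]
60 [ 536.44486111 -197.81317351   60.        ]
{'clock': 3.55, 'qpos': array([-0.45640379,  0.51975166,  1.6965155 , -0.00222116,  0.92394645,
       -0.5824058 ]), 'qvel': array([ 0.00077784, -0.00238184, -0.00058486,  0.00031542,  0.00052037,
        0.00084554]), 'tau': array([ 1.16023297e-03, -5.15568316e+01, -1.78225082e+01, -8.70014046e-03,
       -6.89987268e-03, -3.83137763e-05]), 'eef_pos': array([ 546.76071411, -222.20562736,   25.37908642]), 'tool_rot': array([ 2.07440978e+00,  2.35693405e+00, -2.11701770e-03]), 'force': array([ 0.57481188, -0.89804507, -0.06950349]), 'ft_torque': array([0.01133608, 0.05019553, 0.00142543]), 'gripper_force': 0.0, 'gripper_width': 0.05072108071220789}
```

View pics/c3.png

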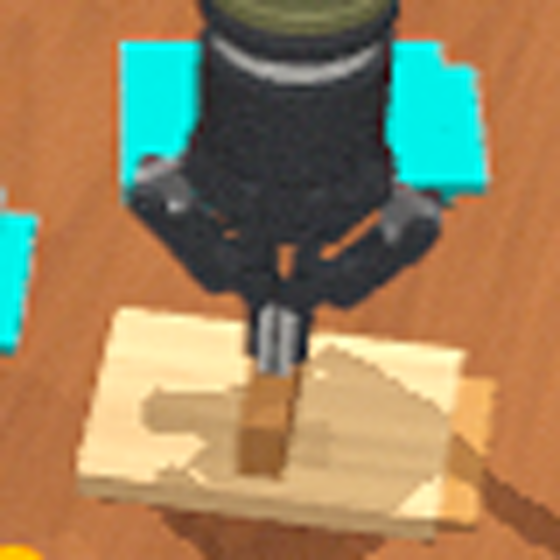

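The fingers shut on air just above the rib: the tip is at crop (275,372), directly over the rib top, so the tool really stands higher than reported. I'll find the offset by touching gently.

```bash
python3 -m pendant '[{"grip":1,"translation":[0,0,1],"turn":[0,0,0]},{"grip":1,"translation":[0,0,2],"turn":[0,0,0]},{"grip":1,"translation":[0,0,3],"turn":[0,0,0]}]' 20; python3 - <<'E'
from h import *
print(proj("side",[[546.4,-224,126],[546.4,-224,150],[549,-239,126]]), proj("top",[[182,-545,212]]))
im=cams.read_camera("side");cv2.imwrite("pics/side3.png",im[:,:,::-1])
E
```

```text
clock: 3.92
eef_pos: [546.9, -222.3, 25.1]
tool_rot: [2.074, 2.356, -0.002]
force: [-5.7, 3.9, 24.5]
gripper_width: 0.0
gripper_force: 12.3
[[344.9221778  139.44025381]
 [345.31255995 132.84341761]
 [345.46323046 135.81355253]] [[566.28316448 398.2920183 ]]
```

```bash
python3 -m pendant '[{"grip":1,"translation":[0,0,-40],"turn":[0,0,0]},{"grip":1,"translation":[0,0,-80],"turn":[0,0,0]},{"grip":1,"translation":[50,-40,-80],"turn":[0,0,0]},{"grip":1,"translation":[100,-80,-80],"turn":[0,0,0]},{"grip":1,"translation":[110,-85,-60],"turn":[0,0,0]},{"grip":1,"translation":[110,-85,-25],"turn":[0,0,0]},{"grip":1,"translation":[110,-85,-10],"turn":[0,0,0]},{"grip":1,"translation":[110,-85,-6],"turn":[0,0,0]},{"grip":1,"translation":[110,-85,-3],"turn":[0,0,0]},{"grip":1,"translation":[110,-85,0],"turn":[0,0,0]},{"grip":1,"translation":[110,-85,0],"turn":[0,0,0]}]' 20; python3 - <<'E'
from h import *
for n in("top","side"):
    im=cams.read_camera(n)[:,:,::-1];cv2.imwrite(f"pics/{n}4.png",im)
a=cv2.imread("pics/top4.png")[140:290,300:470];b=cv2.imread("pics/side4.png")[100:250,290:460]
cv2.imwrite("pics/c4.png",cv2.resize(np.hstack([a,b]),None,fx=2.35,fy=2.35,interpolation=cv2.INTER_CUBIC))
print(read_state()['eef_pos'],proj("side",[read_state()['eef_pos']]))
E
```

```text
clock: 5.35
eef_pos: [448.8, -124.0, 22.4]
tool_rot: [2.074, 2.356, -0.002]
force: [0.4, -0.0, 1.2]
gripper_width: -0.1
gripper_force: 0.0
[ 448.75629064 -124.04233978   22.44706721] [[367.6647807  197.99689277]]
```

View pics/c4.png

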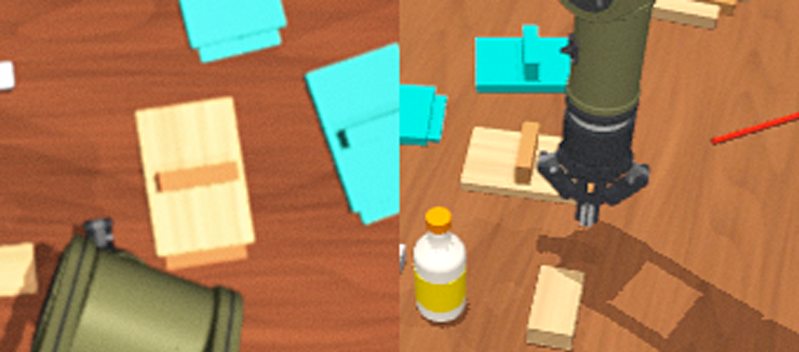

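The fingertip at crop (588,222) sits some 5 px above where the reading puts it. I'll touch the bench to measure the height offset.

```bash
python3 -m pendant '[{"grip":1,"translation":[0,0,6],"turn":[0,0,0]},{"grip":1,"translation":[0,0,12],"turn":[0,0,0]},{"grip":1,"translation":[0,0,14],"turn":[0,0,0]},{"grip":1,"translation":[0,0,16],"turn":[0,0,0]},{"grip":1,"translation":[0,0,16],"turn":[0,0,0]}]' 20; python3 g.py 448.8 -124 -14 7.3 0
```

```text
clock: 6.08
eef_pos: [448.4, -123.9, 5.9]
tool_rot: [2.075, 2.357, -0.002]
force: [0.0, -0.1, 0.0]
gripper_width: 0.1
gripper_force: 0.0
[-0.1  0.4 19.9] [-0.01  0.12 -0.  ] at [ 448.4 -123.9    5.9] [ 0.  -0.1 -7.3]
```

```bash
python3 -m pendant '[{"grip":1,"translation":[0,0,5],"turn":[0,0,0]},{"grip":1,"translation":[0,0,10],"turn":[0,0,0]},{"grip":1,"translation":[0,0,14],"turn":[0,0,0]},{"grip":1,"translation":[0,0,17],"turn":[0,0,0]},{"grip":1,"translation":[0,0,20],"turn":[0,0,0]}]' 20;python3 -m pendant '[{"grip":1,"translation":[0,0,1.5],"turn":[0,0,0]},{"grip":1,"translation":[0,0,3],"turn":[0,0,0]},{"grip":1,"translation":[0,0,4.5],"turn":[0,0,0]}]' 20
```

```text
clock: 6.7
eef_pos: [448.5, -124.0, -14.1]
tool_rot: [2.074, 2.357, -0.002]
force: [-0.1, 0.3, 1.0]
gripper_width: 0.3
gripper_force: 0.0
clock: 7.08
eef_pos: [448.6, -124.1, -18.4]
tool_rot: [2.074, 2.357, -0.002]
force: [-0.4, -0.3, 0.4]
gripper_width: 0.2
gripper_force: 0.0
```

```bash
python3 -m pendant '[{"grip":1,"translation":[0,0,1],"turn":[0,0,0]},{"grip":1,"translation":[0,0,2],"turn":[0,0,0]},{"grip":1,"translation":[0,0,3],"turn":[0,0,0]}]' 20
python3 - <<'E'
from h import *
for n in("top","side"): cv2.imwrite(f"pics/{n}5.png",cams.read_camera(n)[:,:,::-1])
b=cv2.imread("pics/side5.png")[140:250,320:450];a=cv2.imread("pics/top5.png")[180:290,270:400]
cv2.imwrite("pics/c5.png",cv2.resize(np.hstack([a,b]),None,fx=3,fy=3,interpolation=cv2.INTER_CUBIC))
E
```

```text
clock: 7.45
eef_pos: [448.7, -124.0, -19.0]
tool_rot: [2.073, 2.356, -0.001]
force: [-5.5, 2.9, 39.0]
gripper_width: -0.1
gripper_force: 19.3
```

View pics/c5.png

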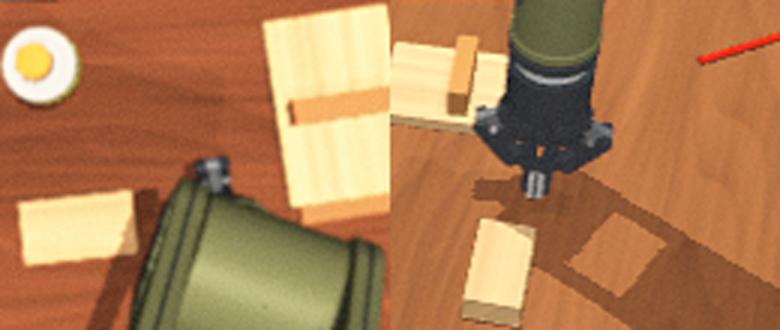

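```bash
python3 - <<'E'
from h import *
print(onz("side",369,205.7,0), proj("side",[[448.7,-124,0],[448.7,-113,0]]))
im=cv2.imread("pics/side5.png")
g=cv2.cvtColor(im,cv2.COLOR_BGR2GRAY)
print(g[196:212,362:377])
E
python3 -m pendant '[{"grip":1,"translation":[0,0,-30],"turn":[0,0,0]},{"grip":0,"translation":[0,0,-80],"turn":[0,0,0]},{"grip":-1,"translation":[0,0,-90],"turn":[0,0,0]},{"grip":-1,"translation":[0,0,-90],"turn":[0,0,0]}]'
python3 g.py 546.5 -222.7 70 7.3 0
```

```text
[ 441.33609653 -116.99669905    0.        ] [[367.02009993 203.25102044]
 [366.08247951 206.13085673]]
[[146 122  72  47  56  57  53  54  50  54  50  56  50  55  54]
 [144 136  88  45  85 127 110  99  73  50  47  54  79  98 103]
 [104  95  66  40 127 166 103 133 158 100  55  63  93 102 107]
 [ 92  75  55  47 152 171  97 122 166 106  47  60  91 100 104]
 [ 95  72  50  54 152 148  81 147 151  85  48  72  95 101 104]
 [ 96  69  53  76 156 146  95 152 150  89  50  85  96 100 103]
 [ 99  75  52  73 154 132  79 150 151  92  54  81  97 104 105]
 [ 89  77  57  77 156 132  79 154 132  71  48  83  92  95  99]
 [ 88  88  87 126 160 113  98 157 121  64  60  84  94  97  88]
 [ 90  88  90 137 168 116 124 165 132  96  89  93  93  95  87]
 [ 84  88  92  93  71  70  87 103  95  90  83  90  95  92  86]
 [ 88  91  94  97  93  92  88  89  90  86  90  95  95  87  88]
 [ 88  87  91  95  94  92  88  92  85  83  94  91  92  90  84]
 [ 94  93  96  93  92  88  86  91  88  87  90  95  92  92  87]
 [ 87  95  97  93  90  90  87  91  85  95  93  92  93  90  84]
 [ 89  92  96  92  97 101  99 100  95  97 100 101 103  91  85]]
clock: 8.05
eef_pos: [449.0, -124.0, 69.3]
tool_rot: [2.073, 2.355, -0.001]
force: [-0.2, -0.3, -0.5]
gripper_width: 54.7
gripper_force: 0.0
[-110.3   84.2   -0.2] [ 0.12  0.19 -0.  ] at [ 449.  -124.    69.3] [-0.1 -0.2 -7.3]
```

The tip touched the bench at reported z = −18.9, so the tip is 19 mm above the reported TCP. This agrees with the rib-top contact: 25.2 + 18.8 = 44. I'll regrasp with that offset.

```bash
python3 -m pendant '[{"grip":-1,"translation":[-55,42,-10],"turn":[0,0,0]},{"grip":-1,"translation":[-109,86,-10],"turn":[0,0,0]},{"grip":-1,"translation":[-109,86,-5],"turn":[0,0,0]},{"grip":-1,"translation":[-109,86,25],"turn":[0,0,0]},{"grip":-1,"translation":[-109,86,55],"turn":[0,0,0]},{"grip":-1,"translation":[-109,86,70],"turn":[0,0,0]},{"grip":-1,"translation":[-109,86,70],"turn":[0,0,0]},{"grip":0.3,"translation":[-109,86,70],"turn":[0,0,0]},{"grip":1,"translation":[-109,86,70],"turn":[0,0,0]},{"grip":1,"translation":[-109,86,70],"turn":[0,0,0]},{"grip":1,"translation":[-109,86,70],"turn":[0,0,0]},{"grip":1,"translation":[-109,86,70],"turn":[0,0,0]},{"grip":1,"translation":[-109,86,70],"turn":[0,0,0]},{"grip":1,"translation":[-109,86,70],"turn":[0,0,0]}]' 80
```

```text
clock: 9.8
eef_pos: [548.2, -221.5, -0.1]
tool_rot: [2.073, 2.356, -0.002]
force: [-1.0, 0.0, 6.3]
gripper_width: 18.5
gripper_force: 80.6
```

```bash
python3 -m pendant '[{"grip":1,"translation":[0,0,-30],"turn":[0,0,0]},{"grip":1,"translation":[0,0,-80],"turn":[0,0,0]},{"grip":1,"translation":[0,0,-130],"turn":[0,0,0]},{"grip":1,"translation":[0,0,-180],"turn":[0,0,0]},{"grip":1,"translation":[0,0,-230],"turn":[0,0,0]},{"grip":1,"translation":[0,0,-235],"turn":[0,0,0]},{"grip":1,"translation":[0,0,-235],"turn":[0,0,0]}]' 80; python3 g.py 502.3 257 235 12.3 12
```

```text
clock: 10.68
eef_pos: [546.6, -220.2, 232.8]
tool_rot: [2.076, 2.358, -0.003]
force: [-0.5, 0.3, -2.7]
gripper_width: 18.8
gripper_force: 79.4
[479.   16.6  -2.8] [-12.07   0.59  -4.98] at [ 546.6 -220.2  232.8] [ 0.1 -0.1 -7.3]
```

The lid's weight shows on the wrist (−2.7 N), so the lid is held. Now I carry it over, high.

```bash
python3 -m pendant '[{"grip":1,"translation":[30,1,-5],"turn":[-1,0,0]},{"grip":1,"translation":[75,2,-5],"turn":[-2,0,0]},{"grip":1,"translation":[125,3,-5],"turn":[-3,0,0]},{"grip":1,"translation":[175,5,-5],"turn":[-4,0,-1]},{"grip":1,"translation":[225,7,-5],"turn":[-5,0,-2]},{"grip":1,"translation":[275,9,-5],"turn":[-6,0,-3]},{"grip":1,"translation":[325,11,-5],"turn":[-8,0.3,-4]},{"grip":1,"translation":[375,13,-5],"turn":[-10,0.5,-5]},{"grip":1,"translation":[425,15,-5],"turn":[-12,0.6,-5]},{"grip":1,"translation":[460,16,-5],"turn":[-12.1,0.6,-5]},{"grip":1,"translation":[479,16.6,-3],"turn":[-12.1,0.6,-5]},{"grip":1,"translation":[479,16.6,-3],"turn":[-12.1,0.6,-5]},{"grip":1,"translation":[479,16.6,-3],"turn":[-12.1,0.6,-5]}]' 80; python3 g.py 502.3 257 120 12.3 12
```

```text
clock: 12.3
eef_pos: [501.8, 255.5, 233.5]
tool_rot: [1.881, 2.337, 0.24]
force: [0.0, 0.1, -3.2]
gripper_width: 18.7
gripper_force: 79.3
[  1.6 -22.6 111.3] [-0.15  0.14  0.06] at [501.8 255.5 233.5] [-11.9  -0.1 -12.3]
```

```bash
python3 -m pendant '[{"grip":1,"translation":[0.5,-8,40],"turn":[0,0,0]},{"grip":1,"translation":[1,-16,80],"turn":[0,0,0]},{"grip":1,"translation":[1.6,-22.6,105],"turn":[0,0.1,0]},{"grip":1,"translation":[1.6,-22.6,111],"turn":[0,0.1,0]},{"grip":1,"translation":[1.6,-22.6,111],"turn":[0,0.1,0]},{"grip":1,"translation":[1.6,-22.6,111],"turn":[0,0.1,0]}]' 80
python3 - <<'E'
from h import *
for n in("top","side"): cv2.imwrite(f"pics/{n}6.png",cams.read_camera(n)[:,:,::-1])
b=cv2.imread("pics/side6.png")[230:370,245:385];a=cv2.imread("pics/top6.png")[180:320,110:230]
z=lambda i,f:cv2.resize(i,None,fx=f,fy=f,interpolation=cv2.INTER_CUBIC)
o=np.zeros((560,796,3),np.uint8);o[:,:532]=z(b,4)[:, :532];o[:,534:]=0
t=z(a[:, :],2.18)[:, :262];o[:t.shape[0],534:534+t.shape[1]]=t
cv2.imwrite("pics/c6.png",o)
E
```

```text
clock: 13.05
eef_pos: [505.4, 258.6, 124.0]
tool_rot: [1.88, 2.335, 0.252]
force: [0.1, 0.2, -2.3]
gripper_width: 18.6
gripper_force: 79.1
```

View pics/c6.png

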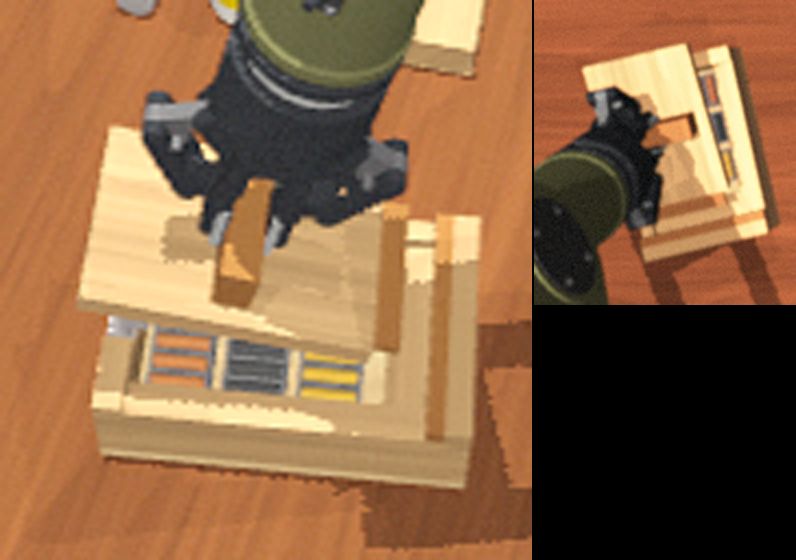

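```bash
cat > s.py <<'E'
from m import *
from g import pose
from scipy.optimize import least_squares
s=read_state(); Rt=R.from_rotvec(s['tool_rot']); A=np.array([[0,1,0],[1,0,0],[0,0,-1.]])
Rl=Rt*R.from_matrix(A).inv()
def P(u,v,s,o): return ((u+.5)/s-.5+o[0],(v+.5)/s-.5+o[1])
S=[((75,50,14),(80,299)),((75,-50,14),(112,127)),((-91,42,6),(398,352)),((-91,-42,6),(409,204)),((-75,42,6),(377,348))]
T=[((75,50,14),(583,68)),((75,-50,14),(688,44)),((-75,-50,14),(728,190)),((-91,-42,6),(734,206))]
S=[(m,P(*p,4,(245,230))) for m,p in S]; T=[(m,P(p[0]-534,p[1],2.18,(110,180))) for m,p in T]
def res(x,which,dr=True):
    r=[]
    Q=Rl*R.from_rotvec([0,0,x[3]]) if len(x)>3 else Rl
    for n,L in which:
        for m,p in L: r+=list(proj(n,Q.apply(m)+x[:3])[0]-p)
    return np.array(r)
for nm,w in(("side",[("side",S)]),("top",[("top",T)]),("both",[("side",S),("top",T)])):
  for x0 in ([505,258,120],[505,258,120,0.]):
    q=least_squares(res,x0,args=(w,)); print(nm,q.x.round(2),q.fun.reshape(-1,2).round(1).tolist())
print(s['eef_pos'],Rl.as_euler('ZYX',degrees=True))
E
python3 s.py
```

```text
side [502.37 258.1  125.47] [[-0.1, -0.2], [0.0, -0.1], [1.0, -0.0], [0.4, 0.8], [-1.4, -0.5]]
side [5.0236e+02 2.5829e+02 1.2562e+02 1.0000e-02] [[-0.1, 0.1], [-0.2, 0.1], [1.1, -0.2], [0.3, 0.6], [-1.2, -0.6]]
top [506.85 250.29 136.79] [[0.4, -0.1], [0.1, -0.3], [1.5, 0.6], [-2.1, -0.1]]
top [5.0666e+02 2.5037e+02 1.3641e+02 1.0000e-02] [[0.2, 0.2], [-0.3, -0.4], [1.8, 0.4], [-1.8, -0.3]]
both [504.63 255.34 119.9 ] [[-0.4, -0.4], [-0.3, 0.0], [0.2, -0.3], [-0.4, 0.8], [-2.1, -0.7], [1.3, 1.1], [0.1, 1.1], [1.2, 0.8], [-2.4, 0.0]]
both [5.0458e+02 2.5540e+02 1.1970e+02 1.0000e-02] [[-0.2, 0.1], [-0.5, 0.3], [0.4, -0.6], [-0.5, 0.5], [-1.9, -0.9], [1.1, 1.5], [-0.3, 1.0], [1.5, 0.6], [-2.1, -0.2]]
[505.10913302 258.63612714 124.01698604] [ 12.32233318 -12.2712333    0.06737047]
```

The picture shows the lid held square in the gripper, tilted, with its tongue (crop (388,280)) short of the lip (440,330). The solved lid origin equals the reported TCP to about 2 mm, so the length error is along the tool. Next is the pre-insert pose.

```bash
python3 g.py 497.2 255.5 81.2 12.35 13.5
```

```text
[ -1.4 -17.3  40.1] [-1.23 -0.06 -0.03] at [505.1 258.6 124. ] [-12.3   0.1 -12.3]
```

```bash
python3 -m pendant '[{"grip":1,"translation":[-1,-12,14],"turn":[-1.2,0,0]},{"grip":1,"translation":[-1.4,-17,28],"turn":[-1.2,0,0]},{"grip":1,"translation":[-1.4,-17.3,40],"turn":[-1.2,0,0]},{"grip":1,"translation":[-1.4,-17.3,40],"turn":[-1.2,0,0]},{"grip":1,"translation":[-1.4,-17.3,40],"turn":[-1.2,0,0]}]' 80; cat > b.py <<'E'
from h import *
# lid & tongue in case frame from the reported tool pose
s=read_state();A=np.array([[0,1,0],[1,0,0],[0,0,-1.]])
Rl=R.from_rotvec(s['tool_rot'])*R.from_matrix(A).inv();Rb=R.from_euler('z',12.35,degrees=True)
c=lambda p:Rb.inv().apply(np.array(p)-[483,252.4,0])
print('lid',c(s['eef_pos']).round(1),'T',c(s['eef_pos']+Rl.apply([-91,0,0])).round(1),(Rb.inv()*Rl).as_euler('ZYX',degrees=True).round(2),'F',Rb.inv().apply(s['force']).round(1),'M',Rb.inv().apply(s['ft_torque']).round(2))
E
python3 b.py;python3 g.py 497.2 255.5 71 12.35 13.5
```

```text
clock: 13.78
eef_pos: [496.9, 255.6, 80.4]
tool_rot: [1.871, 2.324, 0.274]
force: [-0.6, -0.8, -2.2]
gripper_width: 18.4
gripper_force: 79.3
lid [14.3  0.1 80.4] T [-74.2   0.1  59.3] [ -0.02 -13.39   0.05] F [-0.8 -0.6 -2.2] M [ 0.02  0.23 -0.03]
[-0.1 -1.9  9.2] [-0.11 -0.05 -0.02] at [496.9 255.6  80.4] [-13.4   0.1 -12.3]
```

```bash
python3 -m pendant '[{"grip":1,"translation":[0,-0.9,3.9],"turn":[0,0,0]},{"grip":1,"translation":[0,-1.6,6.8],"turn":[0,0,0]},{"grip":1,"translation":[0,-2.1,8.8],"turn":[0,0,0]},{"grip":1,"translation":[0,-2.3,9.7],"turn":[0,0,0]},{"grip":1,"translation":[0,-2.3,9.7],"turn":[0,0,0]}]' 80; python3 b.py
```

```text
clock: 14.4
eef_pos: [495.9, 255.1, 69.7]
tool_rot: [1.871, 2.325, 0.272]
force: [-0.1, 0.8, -3.9]
gripper_width: 18.4
gripper_force: 79.3
lid [13.2 -0.1 69.7] T [-75.3  -0.1  48.8] [ -0.02 -13.3    0.04] F [ 0.1  0.8 -3.9] M [ 0.03  0.25 -0.01]
```

No wall contact so far. I lower the last bit until the shelf is felt.

```bash
python3 -m pendant '[{"grip":1,"translation":[0,-0.1,0.5],"turn":[0,0,0]},{"grip":1,"translation":[0,-0.2,1],"turn":[0,0,0]},{"grip":1,"translation":[0,-0.3,1.4],"turn":[0,0,0]},{"grip":1,"translation":[0,-0.3,1.4],"turn":[0,0,0]}]' 80; python3 b.py
```

```text
clock: 14.9
eef_pos: [496.2, 255.2, 68.7]
tool_rot: [1.871, 2.325, 0.273]
force: [-0.1, 0.2, -1.2]
gripper_width: 18.6
gripper_force: 79.6
lid [13.5 -0.  68.7] T [-75.   -0.   47.7] [-1.000e-02 -1.334e+01  4.000e-02] F [-0.   0.2 -1.2] M [-0.05  0.33 -0.05]
```

```bash
python3 -m pendant '[{"grip":1,"translation":[0,-2,-0.4],"turn":[0,0,0]},{"grip":1,"translation":[0,-4,-0.8],"turn":[0,0,0]},{"grip":1,"translation":[0,-6,-1.3],"turn":[0,0,0]},{"grip":1,"translation":[0,-8,-1.7],"turn":[0,0,0]},{"grip":1,"translation":[0,-9.5,-2.1],"turn":[0,0,0]},{"grip":1,"translation":[0,-11,-2.4],"turn":[0,0,0]},{"grip":1,"translation":[0,-11,-2.4],"turn":[0,0,0]}]' 80; python3 b.py
```

```text
clock: 15.78
eef_pos: [485.4, 253.0, 68.6]
tool_rot: [1.871, 2.324, 0.273]
force: [1.6, 1.1, 1.3]
gripper_width: 18.9
gripper_force: 79.9
lid [ 2.5  0.  68.6] T [-86.    0.1  47.5] [ -0.02 -13.37   0.05] F [1.8 0.8 1.3] M [-0.07 -0.09 -0.01]
```

```bash
python3 -m pendant '[{"grip":1,"translation":[0,-1.5,-0.35],"turn":[0,0,0]},{"grip":1,"translation":[0,-3,-0.7],"turn":[0,0,0]},{"grip":1,"translation":[0,-4,-0.9],"turn":[0,0,0]},{"grip":1,"translation":[0,-5,-1.2],"turn":[0,0,0]},{"grip":1,"translation":[0,-5,-1.2],"turn":[0,0,0]}]' 80; python3 b.py
python3 - <<'E'
from h import *
for n in("top","side"): cv2.imwrite(f"pics/{n}7.png",cams.read_camera(n)[:,:,::-1])
E
```

```text
clock: 16.4
eef_pos: [480.2, 251.8, 68.4]
tool_rot: [1.871, 2.324, 0.273]
force: [4.1, 1.8, 3.7]
gripper_width: 18.8
gripper_force: 80.1
lid [-2.9 -0.  68.4] T [-91.4   0.   47.4] [ -0.02 -13.34   0.05] F [4.4 0.9 3.7] M [-0.07 -0.27  0.04]
```

```bash
python3 -m pendant '[{"grip":1,"translation":[0,-1,-0.3],"turn":[0,0,0]},{"grip":1,"translation":[0,-2,-0.5],"turn":[0,0,0]},{"grip":1,"translation":[0,-2,-0.5],"turn":[0,0,0]}]' 80; python3 b.py
```

```text
clock: 16.88
eef_pos: [479.3, 251.6, 68.7]
tool_rot: [1.87, 2.324, 0.275]
force: [7.0, 1.3, 2.1]
gripper_width: 18.2
gripper_force: 79.8
lid [-3.8 -0.  68.7] T [-92.2   0.   47.6] [-1.000e-02 -1.346e+01  5.000e-02] F [ 7.1 -0.3  2.1] M [-0.19 -0.73  0.  ]
```

The tongue is felt against the end wall (Fx 7 N at T.x ≈ −92), so it is home under the lip. Now I rotate down about the tongue, first to about 7°.

```bash
python3 -m pendant '[{"grip":1,"translation":[0.0,0.3,2],"turn":[1,0,0]},{"grip":1,"translation":[0,0.3,3.6],"turn":[2.2,0,0]},{"grip":1,"translation":[0,0.25,5.4],"turn":[3.4,0,0]},{"grip":1,"translation":[0,0.2,7.15],"turn":[4.5,0,0]},{"grip":1,"translation":[0,0.1,8.7],"turn":[5.5,0,0]},{"grip":1,"translation":[0,-0.1,10.3],"turn":[6.5,0,0]},{"grip":1,"translation":[0,-0.1,10.3],"turn":[6.5,0,0]}]' 110; python3 b.py
```

```text
clock: 17.75
eef_pos: [480.5, 251.8, 58.4]
tool_rot: [1.922, 2.387, 0.143]
force: [5.1, 1.6, 5.0]
gripper_width: 18.0
gripper_force: 111.0
lid [-2.6 -0.  58.4] T [-92.9   0.   47.6] [-0.03 -6.81  0.05] F [5.3 0.4 5. ] M [-0.06 -0.37 -0.03]
```

```bash
python3 -m pendant '[{"grip":1,"translation":[0,0.5,1.2],"turn":[0.7,0,0]},{"grip":1,"translation":[0,0.6,2.3],"turn":[1.4,0,0]},{"grip":1,"translation":[0,0.65,3.5],"turn":[2.1,0,0]},{"grip":1,"translation":[0,0.65,4.7],"turn":[2.8,0,0]},{"grip":1,"translation":[0,0.5,5.8],"turn":[3.5,0,0]},{"grip":1,"translation":[0,0.4,6.9],"turn":[4.2,0,0]},{"grip":1,"translation":[0,0.4,7.8],"turn":[4.8,0,0]},{"grip":1,"translation":[0,0.4,7.8],"turn":[4.8,0,0]}]' 110; python3 b.py
```

```text
clock: 18.75
eef_pos: [480.8, 251.8, 50.4]
tool_rot: [1.957, 2.431, 0.041]
force: [2.9, 1.4, 5.4]
gripper_width: 17.9
gripper_force: 111.1
lid [-2.3 -0.1 50.4] T [-93.3  -0.   47.4] [-0.02 -1.89  0.04] F [3.1 0.7 5.4] M [-0.05  0.09 -0.02]
```

```bash
python3 -m pendant '[{"grip":1,"translation":[0,0.8,0],"turn":[0,0,0]},{"grip":1,"translation":[0,1.5,0.3],"turn":[0.2,0,0]},{"grip":1,"translation":[0,1.5,0.9],"turn":[0.6,0,0]},{"grip":1,"translation":[0,1.4,1.5],"turn":[1,0,0]},{"grip":1,"translation":[0,1.4,2.1],"turn":[1.4,0,0]},{"grip":1,"translation":[0,1.4,2.1],"turn":[1.4,0,0]}]' 110; python3 b.py
```

```text
clock: 19.5
eef_pos: [480.8, 251.9, 48.0]
tool_rot: [1.968, 2.444, 0.008]
force: [0.1, 1.5, 5.6]
gripper_width: 17.7
gripper_force: 111.2
lid [-2.3 -0.1 48. ] T [-93.3  -0.   47.5] [-0.02 -0.35  0.03] F [0.4 1.5 5.6] M [0.13 0.53 0.02]
```

```bash
python3 -m pendant '[{"grip":1,"translation":[0,0,0.5],"turn":[0.3,0,0]},{"grip":1,"translation":[0,0,1],"turn":[0.6,0,0]},{"grip":1,"translation":[0,0,1.5],"turn":[1,0,0]},{"grip":1,"translation":[0,0,2],"turn":[1.4,0,0]},{"grip":1,"translation":[0,0,2],"turn":[1.4,0,0]}]' 110; python3 b.py
```

```text
clock: 20.12
eef_pos: [480.3, 251.7, 48.2]
tool_rot: [-1.963, -2.438, 0.02]
force: [-8.2, -1.1, 22.4]
gripper_width: 18.2
gripper_force: 113.6
lid [-2.8 -0.1 48.2] T [-93.8  -0.1  49.7] [-0.01  0.99  0.04] F [-8.2  0.6 22.4] M [-0.12 -0.04 -0.07]
```

```bash
cat > red.py <<'E'
from h import *
def red(im,n):
    b,g,r=[im[:,:,i].astype(float) for i in range(3)]
    w=np.clip(r-np.maximum(g,b)*1.0-90,0,120)
    x0,y0,x1,y1=(140,195,200,230) if n=="top" else (262,280,300,325)
    w=w[y0:y1,x0:x1]; yy,xx=np.mgrid[y0:y1,x0:x1]
    return ((w*xx).sum()/w.sum()).round(2),((w*yy).sum()/w.sum()).round(2),w.sum().round()
import sys
if __name__=="__main__":
    k=sys.argv[1]
    for n in("top","side"):
        im=np.ascontiguousarray(cams.read_camera(n)[:,:,::-1]);cv2.imwrite(f"pics/{n}{k}.png",im)
        for q in("0","7",k): print(n,q,red(cv2.imread(f"pics/{n}{q}.png"),n))
E
python3 red.py 8
```

```text
top 0 (np.float64(168.11), np.float64(209.14), np.float64(8394.0))
top 7 (np.float64(167.96), np.float64(209.02), np.float64(8269.0))
top 8 (np.float64(168.11), np.float64(209.17), np.float64(8372.0))
side 0 (np.float64(274.79), np.float64(299.85), np.float64(10049.0))
side 7 (np.float64(274.78), np.float64(299.88), np.float64(10011.0))
side 8 (np.float64(274.8), np.float64(299.87), np.float64(9928.0))
```

The catch pad is back at its rest pixel with the tool level at z 48 and 22 N of support, so the catch has apparently snapped over. I unload, open and retreat, then check.

```bash
python3 -m pendant '[{"grip":1,"translation":[0,0,-0.8],"turn":[-0.7,0,0]},{"grip":1,"translation":[0,0,-1],"turn":[-1,0,0]},{"grip":0.4,"translation":[0,0,-1],"turn":[-1,0,0]},{"grip":0,"translation":[0,0,-1],"turn":[-1,0,0]},{"grip":-0.3,"translation":[0,0,-1],"turn":[-1,0,0]},{"grip":-0.3,"translation":[0,0,-1],"turn":[-1,0,0]},{"grip":-0.3,"translation":[0,0,-25],"turn":[-1,0,0]},{"grip":-0.3,"translation":[0,0,-75],"turn":[-1,0,0]},{"grip":-0.3,"translation":[-50,-20,-110],"turn":[-1,0,0]},{"grip":-0.3,"translation":[-100,-60,-150],"turn":[-1,0,0]},{"grip":-0.3,"translation":[-150,-110,-150],"turn":[-1,0,0]},{"grip":-0.3,"translation":[-200,-160,-150],"turn":[-1,0,0]},{"grip":-0.3,"translation":[-200,-160,-150],"turn":[-1,0,0]}]'; python3 red.py 9; python3 - <<'E'
from h import *
# predicted pixels of seated-lid features using each camera's own case fit
for n,(x,y,a) in {"top":(484.1,251.4,12.3),"side":(480,252.3,12.36)}.items():
    Q=R.from_euler('z',a,degrees=True)
    f=lambda P:proj(n,Q.apply(P)+[x,y,0]).round(1).tolist()
    print(n,"rib top",f([[10,40,92],[10,-40,92],[-10,-40,92],[-10,40,92]]),"ctr",f([[0,0,92]]))
    im=cv2.imread(f"pics/{n}9.png");h=cv2.cvtColor(im,cv2.COLOR_BGR2HSV);(u,v),=f([[0,0,85]])
    u,v=int(u),int(v);print(h[v-14:v+15:2,u,:].tolist() if n=="top" else h[v,u-14:u+15:2,:].tolist())
E
```

```text
clock: 21.85
eef_pos: [368.8, 21.3, 198.5]
tool_rot: [1.971, 2.445, 0.003]
force: [0.5, 0.8, -0.6]
gripper_width: 55.5
gripper_force: 0.0
top 0 (np.float64(168.11), np.float64(209.14), np.float64(8394.0))
top 7 (np.float64(167.96), np.float64(209.02), np.float64(8269.0))
top 9 (np.float64(168.05), np.float64(209.08), np.float64(8277.0))
side 0 (np.float64(274.79), np.float64(299.85), np.float64(10049.0))
side 7 (np.float64(274.78), np.float64(299.88), np.float64(10011.0))
side 9 (np.float64(274.79), np.float64(299.85), np.float64(10069.0))
top rib top [[156.3, 247.2], [191.7, 238.8], [193.7, 247.6], [158.3, 256.0]] ctr [[175.0, 247.4]]
[[25, 68, 254], [26, 67, 254], [25, 70, 254], [26, 66, 254], [25, 71, 254], [23, 98, 253], [15, 148, 247], [15, 151, 247], [16, 149, 247], [15, 151, 246], [19, 116, 249], [23, 85, 254], [23, 86, 253], [23, 84, 253], [23, 77, 254]]
side rib top [[307.8, 317.4], [311.7, 283.6], [320.8, 284.4], [317.3, 318.2]] ctr [[314.5, 300.4]]
[[23, 80, 255], [22, 81, 255], [22, 85, 255], [23, 84, 255], [20, 92, 255], [18, 115, 255], [16, 149, 239], [16, 151, 238], [16, 146, 239], [17, 152, 240], [16, 147, 192], [18, 99, 254], [20, 95, 255], [19, 94, 255], [19, 95, 255]]
```

```bash
python3 - <<'E'
from h import *
for n,(x,y,a),roi in (("top",(484.1,251.4,12.3),(150,232,200,265)),("side",(480,252.3,12.36),(300,275,330,330))):
    Q=R.from_euler('z',a,degrees=True); im=cv2.imread(f"pics/{n}9.png");h=cv2.cvtColor(im,cv2.COLOR_BGR2HSV)
    x0,y0,x1,y1=roi; m=cv2.inRange(h,(5,125,215),(18,255,255))[y0:y1,x0:x1]
    c=max(cv2.findContours(m,0,2)[0],key=cv2.contourArea); (u,v),wh,an=cv2.minAreaRect(c)
    print(n,(round(u+x0,1),round(v+y0,1)),wh,an)
    for t in(0,1.5,4):
        L=R.from_euler('y',-t,degrees=True); P=[-91,0,48]+L.apply([[101,40,44],[101,-40,44],[81,-40,44],[81,40,44]])
        p=proj(n,Q.apply(P)+[x,y,0]); print(t,p.mean(0).round(1),cv2.minAreaRect(p.astype(np.float32))[1:])
    # lid +x end: brightness profile along case x at z 62 near y=+-35
    for yy in(35,-35):
        print([int(cv2.cvtColor(im,6)[tuple(np.round(proj(n,Q.apply([xx,yy,62])+[x,y,0])[0][::-1]).astype(int))]) for xx in range(60,98,3)])
E
```

```text
top (176.0, 248.1) (10.17545223236084, 38.771087646484375) 74.87599182128906
0 [175.  247.4] ((9.037267684936523, 36.529361724853516), 76.68460083007812)
1.5 [174.8 248. ] ((9.059144020080566, 36.543251037597656), 76.6828384399414)
4 [174.5 249. ] ((9.08011245727539, 36.76463317871094), 76.64871215820312)
[240, 240, 240, 240, 202, 149, 220, 243, 241, 240, 241, 167, 117]
[239, 240, 239, 240, 205, 166, 223, 242, 242, 240, 241, 173, 117]
side (314.9, 300.0) (9.26838207244873, 33.59344482421875) 6.115502834320068
0 [314.4 300.9] ((9.611693382263184, 34.197853088378906), 5.864142417907715)
1.5 [314.9 300.4] ((9.642066955566406, 34.109867095947266), 5.817739009857178)
4 [315.9 299.6] ((9.678299903869629, 34.18697738647461), 6.599785804748535)
[231, 232, 231, 233, 235, 99, 187, 234, 231, 230, 231, 224, 128]
[229, 230, 232, 232, 226, 148, 183, 233, 232, 230, 229, 207, 125]
```

The rib centre matches the seated prediction to about 1 px in both views, but that can't settle a tilt of 1–2°. I'll check it by touch: shut fingers pressing lightly near the free end should meet the lid at reported z ≈ 43.

```bash
python3 g.py 531.8 263.1 70 12.35 0
```

```text
[202.1 209.6 129.1] [ 0.14 -0.01 -0.21] at [369.1  21.4 198.5] [ -0.1   0.  -12.1]
```

```bash
python3 -m pendant '[{"grip":1,"translation":[40,40,0],"turn":[0,0,0]},{"grip":1,"translation":[80,80,0],"turn":[0,0,0]},{"grip":1,"translation":[120,125,0],"turn":[0,0,0]},{"grip":1,"translation":[165,170,10],"turn":[0,0,-0.2]},{"grip":1,"translation":[202,209,40],"turn":[0,0,-0.2]},{"grip":1,"translation":[202,209.6,90],"turn":[0,0,-0.2]},{"grip":1,"translation":[202,209.6,129],"turn":[0,0,-0.2]},{"grip":1,"translation":[202,209.6,129],"turn":[0,0,-0.2]},{"grip":1,"translation":[202,209.6,140],"turn":[0,0,-0.2]},{"grip":1,"translation":[202,209.6,148],"turn":[0,0,-0.2]},{"grip":1,"translation":[202,209.6,151],"turn":[0,0,-0.2]},{"grip":1,"translation":[202,209.6,151],"turn":[0,0,-0.2]}]' 20;python3 b.py
```

```text
clock: 23.45
eef_pos: [533.8, 265.4, 49.0]
tool_rot: [1.964, 2.449, 0.006]
force: [-0.2, -0.8, -0.2]
gripper_width: 0.1
gripper_force: 0.0
lid [52.4  1.8 49. ] T [-38.6   1.5  48.5] [ 0.17 -0.26  0.05] F [-0.3 -0.7 -0.2] M [ 0.01  0.05 -0.03]
```

```bash
python3 -m pendant '[{"grip":1,"translation":[0,0,1.5],"turn":[0,0,0]},{"grip":1,"translation":[0,0,3],"turn":[0,0,0]},{"grip":1,"translation":[0,0,4],"turn":[0,0,0]},{"grip":1,"translation":[0,0,4.8],"turn":[0,0,0]},{"grip":1,"translation":[0,0,4.8],"turn":[0,0,0]}]' 20;python3 -m pendant '[{"grip":1,"translation":[0,0,0.7],"turn":[0,0,0]},{"grip":1,"translation":[0,0,1.4],"turn":[0,0,0]},{"grip":1,"translation":[0,0,1.4],"turn":[0,0,0]}]' 20
```

```text
clock: 24.08
eef_pos: [533.5, 265.4, 43.5]
tool_rot: [1.964, 2.449, 0.005]
force: [-0.8, 0.0, 0.9]
gripper_width: -0.0
gripper_force: 0.0
clock: 24.45
eef_pos: [533.7, 265.5, 43.2]
tool_rot: [1.964, 2.449, 0.006]
force: [-0.9, -1.5, 6.3]
gripper_width: 0.3
gripper_force: 3.2
```

Contact came at 43.2, which puts the lid top at 62 mm at its free end: fully home. I press a little more firmly, retreat, and check the catch.

```bash
python3 -m pendant '[{"grip":1,"translation":[0,0,0.8],"turn":[0,0,0]},{"grip":1,"translation":[0,0,1.2],"turn":[0,0,0]}]' 20; python3 -m pendant '[{"grip":1,"translation":[0,0,-10],"turn":[0,0,0]},{"grip":1,"translation":[0,0,-60],"turn":[0,0,0]},{"grip":1,"translation":[-30,-40,-110],"turn":[0,0,0]},{"grip":1,"translation":[-80,-80,-150],"turn":[0,0,0]},{"grip":1,"translation":[-130,-120,-150],"turn":[0,0,0]},{"grip":1,"translation":[-200,-210,-150],"turn":[0,0,0]},{"grip":1,"translation":[-200,-210,-150],"turn":[0,0,0]},{"grip":1,"translation":[-200,-210,-150],"turn":[0,0,0]}]'; python3 red.py 10; python3 -c "
from bench import ticket
print(ticket.finish_job())"
```

```text
clock: 24.7
eef_pos: [533.8, 265.5, 43.1]
tool_rot: [1.964, 2.449, 0.007]
force: [-4.2, -1.5, 16.0]
gripper_width: -0.2
gripper_force: 8.0
clock: 25.7
eef_pos: [368.1, 22.4, 190.1]
tool_rot: [1.97, 2.446, 0.003]
force: [1.2, 1.5, 0.5]
gripper_width: -0.2
gripper_force: 0.0
top 0 (np.float64(168.11), np.float64(209.14), np.float64(8394.0))
top 7 (np.float64(167.96), np.float64(209.02), np.float64(8269.0))
top 10 (np.float64(168.06), np.float64(209.06), np.float64(8345.0))
side 0 (np.float64(274.79), np.float64(299.85), np.float64(10049.0))
side 7 (np.float64(274.78), np.float64(299.88), np.float64(10011.0))
side 10 (np.float64(274.79), np.float64(299.86), np.float64(10027.0))
the job is handed in; nothing more can be done
None
```

The lid is on and released, and I handed the job in at about 26 s; a touch test put the lid's top at 62 mm near the catch end and the catch reads back at rest in both cameras, but I never caught the catch pushed out in a picture, and no verdict came back.

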